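# Nest the brass angle offcuts on the saddle

## Robot

A 6-joint arm with a two-finger parallel gripper is mounted at the origin on the work surface. World frame = base frame: x ahead of the robot, y to its left, z up, the work surface at z = 0. Lengths are in mm, angles in degrees, forces in N, time in s.
With the tool pointing down it reaches from about 350 to 850 mm from the base axis. Payload 8.1 kg.
Tool frame: the origin (TCP) lies at the very end of the fingers, on their centre line; the grasp point (between the pads) lies 19 mm behind it; z points along the fingers, y is the line along which they close (so a half turn about z gives the same grasp; the last joint's range is limited). The gripper opens to 85 mm and grips with 20 to 120 N. Pads are 22 mm wide; open, the fingers measure 114 mm over their backs; the gripper's body (76 mm by 85 mm) begins 54 mm behind the grasp point. The pads swing forward as they close: fully open they stand 13 mm farther back than shut.
Start: joints at [-80.581, 7.471, 85.268, -0, 87.261, -4.893], TCP at [148.346, -581.377, 231.292] pointing down, gripper open.
Joint ranges: [-169.43, 169.43], [-51.17, 129.36], [1.28, 143.12], [-76.62, 256.62], [0, 156.53], [-152.29, 152.29]. Speed limits (degrees/s): [136.94, 136.94, 159.86, 180, 180, 180].

## Interface

Orientations are given as [roll, pitch, yaw] about the fixed x, y, z axes, in that order (R = Rz(yaw) Ry(pitch) Rx(roll)).
In Python, from bench import * gives the robot as it stands.
- The arm moves only by the tool play_rows, never from a script. Its argument "increments" is a list of rows, each a list of 3 entries, a list of its own where there are three numbers: the gripper's target within -1 to 1 (fully open at 1, half-way at 0, shut at -1), then the shift along the tool's x, y, z in mm, then the turn about the tool's z in rad. A call has 1 to 12 rows; each row shifts and turns the commanded pose from where the row before left it, along the tool's axes as they then stand; what a row does not reach is not made up. A row lasts 1/12 s, in which the tool goes at most 41.7 mm and 7.16 degrees, less where a joint would pass 70% of its speed; a pose out of reach is approached as far as the arm can. A call is refused whole if a number of a shift passes 41.7 or a number of a turn 0.125, either way. A call with a gripper value outside its range is refused whole. The fingers move at their own pace and stop on an object; "force" is the grip in N (left out, the last holds). Time passes only in rows, so rows that do not move let the fingers close. It gives the time, the measured TCP pose, the force, the opening and the grip force at its end, in the units of the state.
- sense(): the state, without advancing time (a new reading comes with each control period).
- snapshot(name): name is "scene" or "top" or "wrist"; returns a dict with "color" (400x640x3 uint8, red, green, blue), "intrinsics" (3x3 intrinsics, pixels), "k1" (the pictures are not rectified: a ray, as slopes to the right and down, at radius r is drawn at 1 + k1 r^2 times it, then the intrinsics apply), "world_from_camera" (4x4, takes a point from camera to world coordinates). Camera axes: x right, y down, z forward; pixel columns grow to the right and rows downward; lengths in mm; the calibration is good to about 2 mm. A picture is of the moment at which its call begins. There is no depth.
- hand_in(): hands the job in; it is judged then, once.
Trained networks look in a picture, given as the dict that the camera call returned (one of the last four; its "shot" number tells which), for a name from the list of things; names that differ only in an ending like _2 or _b are one class to them, and where a whole thing is asked for, a point or a joint stands for the part that bears it (a point fixed in the world has none). Each returns a list of dicts, best first, with "p" (0 to 1); they miss things now and then, are a little off and sometimes report something else, mostly with a low value. They report only what shows in the picture. A call takes as long as a camera call. They do not tell look-alikes from the thing itself.
- find_in(query, picture): "xyz" ([x, y, z] in mm, in the coordinates of the camera as it stood for that picture, good to about 4 mm: the middle of the surface that is visible of it).
- regions_of(query, picture): "mask" (400x640 bool, what is visible of it).
- pinpoint(query, picture): "xyz" ([x, y, z] in mm, in the coordinates of the camera as it stood for that picture, good to about 4 mm: a listed point, or the origin of a listed thing).
The state is a dict: "time": time; "joint_pos": joint angles; "qd": joint speeds; "joint_efforts": joint torques, N m; "tool_pos": TCP position; "tcp_rot": TCP orientation; "ft_force": force on the tool from outside, world axes, zero at the start; "wrist_torque": the same for the moment, N m; "finger_gap": finger opening in mm; "grip_force": force on a finger pad.
Only numpy, scipy, OpenCV 4.12 (cv2) and the standard library are available. Lean on these libraries where they do the work, as an engineer would, in place of code of your own. Each camera call takes 0.05 s, during which the arm holds its last target. There are 200 camera calls.

## Task

The shortest brass angle offcut sits ridge-up on the wooden saddle. Nest the middle-length one over it and then the longest one over that, lowering each gently into place: legs lying snugly on legs, V in line, and each centred lengthwise so that it overhangs equally at both ends, with the stack still on its saddle. Leave the tools and other things on the bench where they are.

Things in the scene. Friction and masses are not known exactly. Their poses are not given: they have to be found in the camera images.
- saddle: fixed wooden saddle: a 40 mm square bar set on edge, 40 mm long, on a foot board 130 (x) x 110 (y) x 12; origin at the underside centre on the table; x along the bar's ridge, which is 60 above the table
- angle_short: brass angle (two 55 x 4 legs at 90 degrees, 78 wide over the leg edges), 44 long; the shortest; loose, already sitting astride the saddle, ridge up, its ridge 65.7 above the table. Origin: mid-length under the ridge, level with the leg edges (41.7 below the ridge); x along the V, y across, z up
- angle_mid: brass angle (two 55 x 4 legs at 90 degrees, 78 wide over the leg edges), 56 long; the middle one; stands tent-like on the table, ridge up, left or right of the saddle; its flat ends can be gripped from above near the ridge, fingers closing along x; about 0.2 kg. Origin: mid-length under the ridge, level with the leg edges (41.7 below the ridge); x along the V, y across, z up
- angle_long: brass angle (two 55 x 4 legs at 90 degrees, 78 wide over the leg edges), 68 long; the longest; stands tent-like on the table, ridge up, left or right of the saddle; its flat ends can be gripped from above near the ridge, fingers closing along x; about 0.25 kg. Origin: mid-length under the ridge, level with the leg edges (41.7 below the ridge); x along the V, y across, z up
- angle_short_ridge (a point): top outer edge of the ridge of the shortest angle, mid-length, 41.7 mm above its leg edges. Nested directly on another angle it lies 5.7 mm above that one's ridge
- angle_mid_ridge (a point): top outer edge of the ridge of the middle angle, mid-length, 41.7 mm above its leg edges. Nested directly on another angle it lies 5.7 mm above that one's ridge
- angle_long_ridge (a point): top outer edge of the ridge of the longest angle, mid-length, 41.7 mm above its leg edges. Nested directly on another angle it lies 5.7 mm above that one's ridge
- chisel: loose bystander: flat steel chisel, 130 x 18 x 13, lying on the table; origin at its underside near mid-length
- punch: loose bystander: square steel punch, 120 x 11 x 11, lying; origin at underside centre
- mallet: loose bystander: wooden mallet lying down, about 200 long, head 90 wide and 48 high; origin at the underside of its handle
- block: loose bystander: dark wooden block 90 x 60 x 35 high; origin at underside centre
- tin: loose bystander: steel tin, 60 diameter, 55 high, upright; origin at underside centre
- blanks: loose bystander: flat brass blank 90 x 80 x 8, lying; origin at underside centre
Things that resemble listed ones, but are neither listed nor needed, are in the scene too. What is shaped like the saddle but pink is not meant.

How it is judged (in metres and radians):
On the way, in this order (a step that is already met when the one before it is completed fails the run):
1. the middle angle is nested on the shortest and let go, the longest not yet on it (x of angle_mid_ridge in the frame of angle_short between -0.005 and 0.005 m and y of angle_mid_ridge in the frame of angle_short between -0.003 and 0.003 m and z of angle_mid_ridge in the frame of angle_short between 0.04536 and 0.04936 m and angle between the x axis of angle_mid and the x axis of angle_short, either way round below 0.07 rad and angle between the z axis of angle_mid and the z axis of angle_short, either way round below 0.07 rad and x of angle_short_ridge in the frame of saddle between -0.008 and 0.008 m and y of angle_short_ridge in the frame of saddle between -0.004 and 0.004 m and z of angle_short_ridge in the frame of saddle between 0.0635 and 0.068 m and angle between the x axis of angle_short and the x axis of saddle, either way round below 0.1 rad and contact force between the fingers and angle_mid below 0.2 N and distance between angle_long_ridge and angle_mid_ridge above 0.03 m), for 0.2 s.
2. the longest angle is nested on the middle one and let go (x of angle_long_ridge in the frame of angle_mid between -0.005 and 0.005 m and y of angle_long_ridge in the frame of angle_mid between -0.003 and 0.003 m and z of angle_long_ridge in the frame of angle_mid between 0.04536 and 0.04936 m and angle between the x axis of angle_long and the x axis of angle_mid, either way round below 0.07 rad and angle between the z axis of angle_long and the z axis of angle_mid, either way round below 0.07 rad and contact force between the fingers and angle_long below 0.2 N), for 0.2 s.
At the end, for the whole second after the job is handed in: Shortest still seated on the saddle (8 mm along, 4 mm across, 0.1 rad); middle nested on it, longest on the middle: each centred within 5 mm along and 3 mm across, ridge 5.7 mm (within 2) above the one below, aligned within 0.07 rad; all at rest and let go (all of step 2 and x of angle_mid_ridge in the frame of angle_short between -0.005 and 0.005 m and y of angle_mid_ridge in the frame of angle_short between -0.003 and 0.003 m and z of angle_mid_ridge in the frame of angle_short between 0.04536 and 0.04936 m and angle between the x axis of angle_mid and the x axis of angle_short, either way round below 0.07 rad and angle between the z axis of angle_mid and the z axis of angle_short, either way round below 0.07 rad and x of angle_short_ridge in the frame of saddle between -0.008 and 0.008 m and y of angle_short_ridge in the frame of saddle between -0.004 and 0.004 m and z of angle_short_ridge in the frame of saddle between 0.0635 and 0.068 m and angle between the x axis of angle_short and the x axis of saddle, either way round below 0.1 rad and linear speed of each of angle_short, angle_mid, angle_long below 0.02 m/s and contact force between the fingers and angle_mid below 0.2 N and contact force between the fingers and angle_short below 0.2 N); the robot touches nothing.
It fails at once if angle_mid dropped or slammed onto the nest (distance between angle_mid_ridge and angle_short_ridge below 0.035 m and linear speed of angle_mid above 0.45 m/s).
It fails at once if angle_long dropped or slammed onto the nest (distance between angle_long_ridge and angle_mid_ridge below 0.035 m and linear speed of angle_long above 0.45 m/s).
It fails at once if a tool or other bystander is moved more than 40 mm (distance of any of chisel, punch, mallet, block, tin, blanks from where it was at the start of the episode above 0.04 m).
It also fails if it takes over 64 s, if anything falls off the work surface, if the arm or the gripper's body presses on something with over 40 N, if the wrist force passes 120 N, or if a joint passes its speed limit or range.

## Working session

There is one attempt and no reset: what is moved stays moved. The work goes in short steps, Python scripts to look and compute and a tool call to move; the robot and the scene stay as the last step left them, time stands still between calls to the robot, and variables do not carry over. Pictures are saved under pics/ and viewed, at most 10 in all, crops included, and the job is handed in when it is done.

Besides the shell and the picture viewer there is one more tool, called as a command line: name --argument value ..., lists and objects as JSON in quotes. play_rows: Moves the arm, as the interface text tells. Its arguments: {"type":"object","properties":{"increments":{"type":"array","items":{"type":"array"}},"force":{"type":"number"}},"required":["increments"]}

```bash
mkdir -p pics
cat > h.py <<'E'
from bench import *
import numpy as np, cv2
def w(p,x): return (p["world_from_camera"]@np.r_[x,1])[:3]
def look(p,qs,f=pinpoint,n=3):
    for q in qs:
        for d in f(q,p)[:n]: print(q,round(d["p"],2),w(p,d["xyz"]).round(1))
def save(p,n): cv2.imwrite("pics/"+n+".png",p["color"][:,:,::-1])
E
python3 - <<'E'
from h import *
print(sense())
for c in ("scene","top"):
    p=snapshot(c); save(p,c+"1"); print(c,p["world_from_camera"].round(2).tolist(), p["intrinsics"].tolist(),p["k1"])
    look(p,["saddle","angle_short_ridge","angle_mid_ridge","angle_long_ridge","chisel","punch","mallet","block","tin","blanks"])
E
```

```text
{'time': 0.0, 'joint_pos': array([-8.05805511e+01,  7.51526098e+00,  8.53315519e+01, -1.09819104e-03,
        8.72621179e+01, -4.89301226e+00]), 'qd': array([-0.0036614 , -0.05336796, -0.06716132,  0.03358323,  0.01837388,
        0.11336485]), 'joint_efforts': array([-2.34499981e-03, -5.69397783e+01, -5.00556099e+01, -3.09490097e-04,
        1.48916454e-02,  7.43584701e-05]), 'tool_pos': array([ 148.2473617 , -580.80769579,  230.22107069]), 'tcp_rot': array([-1.79891373e+02, -8.19845301e-03,  1.43125069e+01]), 'ft_force': array([-0.38374326, -0.05983616, -0.59087228]), 'wrist_torque': array([-0.02660484, -0.03865608,  0.00547205]), 'grip_force': 0.0, 'finger_gap': 85.20646356177417}
scene [[0.71, 0.43, -0.56, 1111.73], [0.7, -0.46, 0.55, -572.42], [-0.02, -0.78, -0.63, 706.86], [0.0, 0.0, 0.0, 1.0]] [[407.0394100541495, 0.0, 323.5835820495868], [0.0, 407.0394100541495, 203.54966263302543], [0.0, 0.0, 1.0]] -0.06961946516967552
saddle 0.95 [ 262.2 -274.5   -1.8]
saddle 0.87 [ 433.3 -385.9    2.4]
saddle 0.7 [301.3 350.7  -1.1]
angle_short_ridge 0.72 [600.6  57.6  67.9]
angle_mid_ridg
[... 504 characters left out ...]
06, -1.0, 1162.62], [0.0, 0.0, 0.0, 1.0]] [[411.5330253463287, 0.0, 321.4712290666843], [0.0, 411.5330253463287, 198.15425042523168], [0.0, 0.0, 1.0]] -0.09894573397756239
saddle 0.97 [301.  355.7  -2.3]
saddle 0.9 [ 262.6 -271.6   -2.4]
saddle 0.9 [ 4.344e+02 -3.824e+02 -1.000e-01]
angle_short_ridge 0.94 [599.3  60.   64.4]
angle_mid_ridge 0.67 [ 7.029e+02 -1.880e+02 -7.000e-01]
angle_mid_ridge 0.59 [ 492.9 -206.3   40.6]
angle_mid_ridge 0.35 [ 4.460e+02  2.359e+02 -4.000e-01]
angle_long_ridge 0.83 [447.5 231.3  40.6]
chisel 0.55 [430.4  -2.8   1.9]
punch 0.7 [ 702.1 -188.    -4.9]
mallet 0.83 [ 7.485e+02  2.379e+02 -1.000e-01]
tin 0.66 [ 685.1 -410.1    1.9]
blanks 0.93 [638.  453.9   5.7]
```

View pics/top1.png

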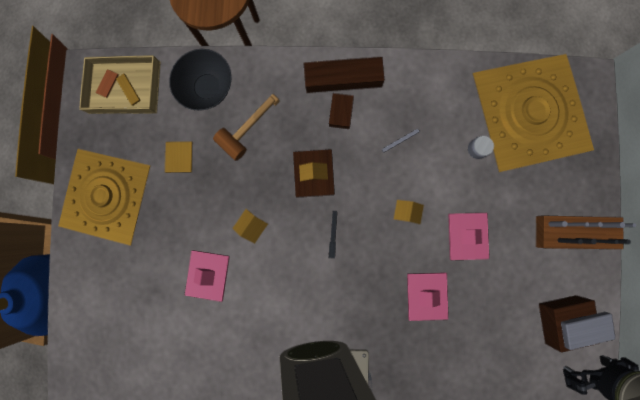

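View pics/scene1.png

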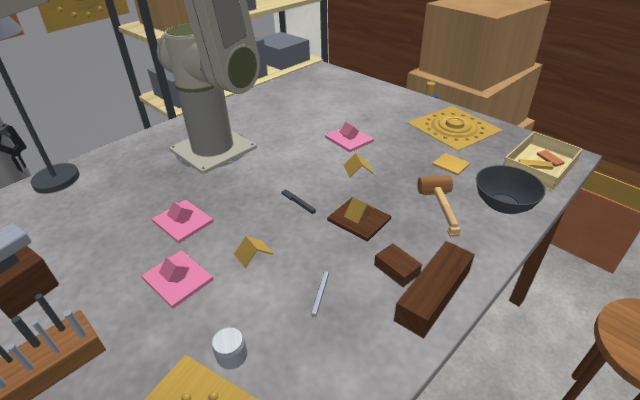

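The top view shows the wooden saddle with the short angle at about (313,172). Loose angles are at (250,226) and (408,211), and three pink decoys can be ignored. I need the loose angles' lengths and yaws, so I'll enlarge.

Run:
```python
from h import *
p=snapshot("top"); c=p["color"][:,:,::-1]
t=[cv2.resize(c[y-28:y+28,x-28:x+28],(400,400),interpolation=cv2.INTER_CUBIC)[:, :266*2//2+134] for x,y in((250,226),(408,211))]
q=snapshot("scene");s=q["color"][:,:,::-1]
b=[cv2.resize(s[y-28:y+28,x-28:x+28],(200,200),interpolation=cv2.INTER_CUBIC) for x,y in((358,165),(253,250),(355,212))]
b.append(cv2.resize(c[172-28:172+28,313-28:313+28],(200,200),interpolation=cv2.INTER_CUBIC))
cv2.imwrite("pics/crop.png",np.vstack([np.hstack(t),np.hstack(b)]))
```

```text
(no output)
```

View pics/crop.png

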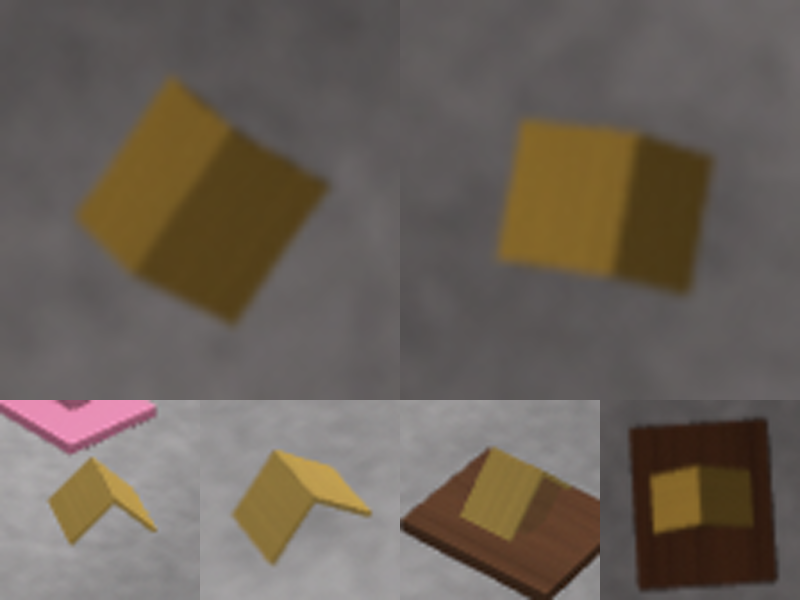

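```bash
cat >> h.py <<'E'
def ray(p,uv):
    K=p["intrinsics"];y=np.array([(uv[0]-K[0,2])/K[0,0],(uv[1]-K[1,2])/K[1,1]]);s=y.copy()
    for _ in range(20): s=y/(1+p["k1"]*(s@s))
    return np.r_[s,1]
def onz(p,uv,z):
    T=p["world_from_camera"];d=T[:3,:3]@ray(p,uv);o=T[:3,3];return o+d*(z-o[2])/d[2]
def rep(p,a,b,z,n=""):
    a,b=onz(p,a,z),onz(p,b,z);d=b-a
    print(n,"mid",((a+b)/2).round(1),"len",np.linalg.norm(d).round(1),"yaw",np.degrees(np.arctan2(d[1],d[0])).round(2)%180)
def go(x,y,z,vyaw=None):
    s=sense();t=s["tool_pos"];yaw=s["tcp_rot"][2];print("t",s["time"],"tcp",t.round(1),s["tcp_rot"].round(2),"J",s["joint_pos"].round(0))
    R=np.radians(yaw);c,sn=np.cos(R),np.sin(R);d=np.array([x,y,z])-t
    print("tool shift",(c*d[0]+sn*d[1]).round(1),(sn*d[0]-c*d[1]).round(1),(-d[2]).round(1))
    if vyaw is not None:
        e=(vyaw+90-yaw+90)%180-90; print("turn rad",round(-np.radians(e),4),"deg yaw change",e)
E
python3 - <<'E'
from h import *
p=snapshot("top")
f=lambda u,v,cx,cy,k: (cx-28+(u+.5)/k-.5,cy-28+(v+.5)/k-.5)
k=400/56;a=f(232,128,250,226,k);b=f(137,272,250,226,k);rep(p,b,a,41.7,"left")
a=f(238,132,408,211,k);b=f(214,276,408,211,k);rep(p,b,a,41.7,"right")
k=200/56;a=f(99,66,313,172,k);b=f(100,124,313,172,k);rep(p,b,a,65.7,"short")
go(495,-208,190,173)
E
```

```text
left mid [446.4 233.1  41.7] len 66.2 yaw 148.19
right mid [ 497.6 -213.3   41.7] len 55.8 yaw 171.34
short mid [599.8  57.4  65.7] len 44.0 yaw 2.62
t 1.25 tcp [ 148.3 -581.4  231.3] [-180.      0.     14.31] J [-81.   7.  85.  -0.  87.  -5.]
tool shift 428.2 -276.1 41.3
turn rad -1.1989 deg yaw change 68.68946492732192
```

play_rows --increments '[[1,[33,-20.8,6],0],[1,[33,-20.8,6],0],[1,[33,-20.8,6],0],[1,[33,-20.8,6],0],[1,[33,-20.8,6],0],[1,[33,-20.8,6],0],[1,[33,-20.8,6],0],[1,[33,-20.8,6],0],[1,[33,-20.8,6],0],[1,[33,-20.8,6],0],[1,[33,-20.8,6],0],[1,[33,-20.8,6],0]]'

```text
time: 2.25
tool_pos: [471.5, -240.0, 159.3]
tcp_rot: [180.0, -0.0, 14.3]
ft_force: [-0.4, -0.5, 0.1]
finger_gap: 85.2
grip_force: 0.0
```

play_rows --increments '[[1,[33,-20.8,6],0],[1,[0,0,0],-0.117],[1,[0,0,0],-0.117],[1,[0,0,0],-0.117],[1,[0,0,0],-0.117],[1,[0,0,0],-0.117],[1,[0,0,0],-0.117],[1,[0,0,0],-0.117],[1,[0,0,0],-0.117],[1,[0,0,0],-0.117],[1,[0,0,0],-0.117],[1,[0,0,0],0]]'

```text
time: 3.25
tool_pos: [497.2, -213.3, 153.3]
tcp_rot: [180.0, 0.0, 81.7]
ft_force: [-0.5, 0.2, 0.1]
finger_gap: 85.3
grip_force: 0.0
```

Run:
```python
from h import *
p=snapshot("wrist");save(p,"w1")
print(p["world_from_camera"].round(2).tolist(),p["intrinsics"][0].tolist())
look(p,["angle_mid_ridge","angle_long_ridge"],n=2)
go(497.6,-213.3,16,171.3)
```

```text
[[0.99, -0.14, -0.04, 508.17], [-0.14, -0.94, -0.3, -136.58], [0.0, 0.3, -0.95, 296.77], [0.0, 0.0, 0.0, 1.0]] [303.63030835298446, 0.0, 325.28682422872555]
angle_mid_ridge 0.68 [ 497.8 -214.6   43.7]
t 3.4 tcp [ 497.2 -213.3  153.4] [179.99   0.    81.11] J [-29.   1. 100.   0.  79. -20.]
tool shift 0.1 0.4 137.4
turn rad -0.0033 deg yaw change 0.18935153737709243
```

View pics/w1.png

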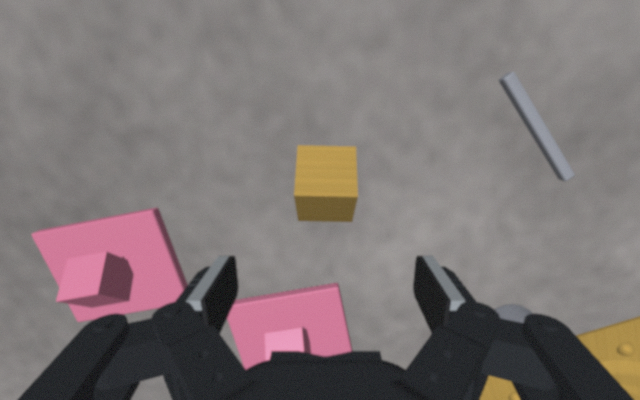

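The wrist view shows the middle angle's ridge running from (295,196) to (357,195), centred between the fingers.

Run:
```python
from h import *
p=snapshot("wrist")
rep(p,(357.3,195),(294.5,196),41.7)
g=cv2.cvtColor(p["color"],cv2.COLOR_RGB2HSV); m=regions_of("angle_mid",p)[0]["mask"]
V=g[...,2].astype(int)
for c in (300,310,326,342,352):
    d=V[180:212,c]; k=np.convolve(d,[-1,-1,0,1,1],"valid"); print(c,182+np.argmax(abs(k)),end=" ")
print([ (np.flatnonzero(m[r])[0],np.flatnonzero(m[r])[-1]) for r in (190,194,196,198)])
```

```text
mid [ 497.8 -211.5   41.7] len 55.0 yaw 172.11
300 196 310 196 326 196 342 196 352 196 [(np.int64(294), np.int64(357)), (np.int64(294), np.int64(357)), (np.int64(294), np.int64(357)), (np.int64(294), np.int64(357))]
```

play_rows --increments '[[1,[1,0,30],0],[1,[0,0,30],0],[1,[0,0,30],0],[1,[0,0,25],0],[1,[0,0,12],0],[1,[0,0,10],0],[1,[0,0,0],0],[-0.2,[0,0,0],0],[-0.6,[0,0,0],0],[-1,[0,0,0],0],[-1,[0,0,0],0],[-1,[0,0,0],0]]' --force 30

```text
time: 4.5
tool_pos: [499.0, -213.2, 18.4]
tcp_rot: [179.8, 0.1, 81.3]
ft_force: [-0.4, -0.2, 7.1]
finger_gap: 55.2
grip_force: 31.4
```

play_rows --increments '[[-1,[0,0,0],0],[-1,[0,0,0],0],[-1,[0,0,-10],0],[-1,[0,0,-15],0],[-1,[0,0,-25],0],[-1,[0,0,-30],0],[-1,[0,0,-30],0],[-1,[0,0,-30],0],[-1,[0,0,-10],0],[-1,[0,0,0],0]]'

```text
time: 5.33
tool_pos: [499.4, -213.4, 170.7]
tcp_rot: [179.6, 0.1, 81.3]
ft_force: [1.7, 0.0, -2.0]
finger_gap: 55.1
grip_force: 33.0
```

Run:
```python
from h import *
p=snapshot("wrist");save(p,"w2")
look(p,["angle_mid_ridge"],n=2)
go(599.8,58,170,2.6)
```

```text
angle_mid_ridge 0.78 [ 502.6 -212.9  195.9]
t 5.4333 tcp [ 497.  -212.1  165.6] [-1.7997e+02 -1.0000e-02  8.1350e+01] J [-29.   1.  99.  -0.  80. -20.]
tool shift 282.5 61.0 -4.4
turn rad -0.1964 deg yaw change 11.252962989371952
```

View pics/w2.png

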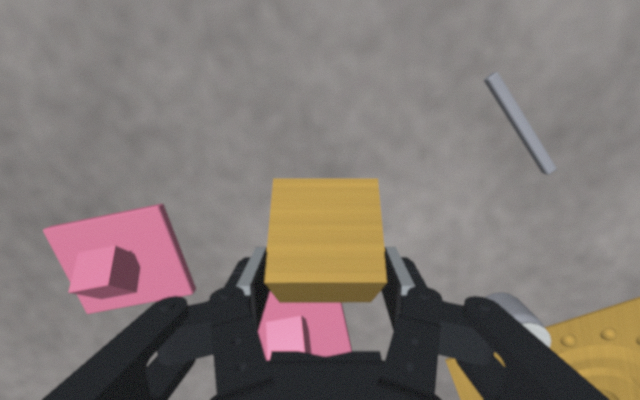

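The middle angle is held, with its ridge at about row 284 and its edges at rows 178 and 300. I'll check its tilt and offset.

```bash
cat >> h.py <<'E'
def proj(p,X):
    T=np.linalg.inv(p["world_from_camera"]);X=np.atleast_2d(X)@T[:3,:3].T+T[:3,3];s=X[:,:2]/X[:,2:]
    s=s*(1+p["k1"]*(s**2).sum(1,keepdims=True));K=p["intrinsics"];return s*[K[0,0],K[1,1]]+K[:2,2]
def held(p,L,obs):
    # obs: pixels of [far l,far r,ridge l,ridge r,near l,near r]; fits pose relative to the tool
    from scipy.optimize import least_squares
    from scipy.spatial.transform import Rotation as Ro
    s=sense();t=s["tool_pos"];R=Ro.from_euler("xyz",s["tcp_rot"],degrees=True).as_matrix()
    P=np.array([[a,b,c] for a,c in((38.9,38.9),(0,0),(-38.9,38.9)) for b in(L/2,-L/2)])  # tool x,y,z
    # choose sign so that left pixel matches
    f=lambda q,g:(proj(p,(Ro.from_euler("xyz",q[3:]).apply(P*[1,g,1])+q[:3])@R.T+t)-obs).ravel()
    r=min((least_squares(f,[0,0,-27,0,0,0],args=(g,)) for g in(1,-1)),key=lambda r:r.cost)
    print("ridge in tool",r.x[:3].round(1),"rot deg",np.degrees(r.x[3:]).round(1),"res px",r.fun.round(1))
E
python3 - <<'E'
from h import *
p=snapshot("wrist");V=cv2.cvtColor(p["color"],cv2.COLOR_RGB2GRAY).astype(int)
for c in (285,326,368):
    d=V[165:320,c];k=abs(np.convolve(d,[-1,-1,0,1,1],"valid"));print(c,[(167+i,k[i]) for i in range(1,len(k)-1) if k[i]>25 and k[i]>=k[i-1] and k[i]>k[i+1]])
for r in (185,200,240,275): 
    d=V[r,240:410];k=abs(np.convolve(d,[-1,-1,0,1,1],"valid"));print(r,[(242+i,k[i]) for i in range(1,len(k)-1) if k[i]>40 and k[i]>=k[i-1] and k[i]>k[i+1]])
held(p,56,np.array([[272.5,178.5],[379,178.5],[266.5,285],[386,283],[274,301],[378,300]]))
E
```

```text
285 [(177, np.int64(37)), (282, np.int64(110)), (302, np.int64(100))]
326 [(178, np.int64(52)), (282, np.int64(106)), (302, np.int64(96))]
368 [(177, np.int64(32)), (282, np.int64(100)), (302, np.int64(78))]
185 [(272, np.int64(45))]
200 []
240 []
275 [(254, np.int64(136)), (264, np.int64(210)), (386, np.int64(199)), (397, np.int64(135))]
ridge in tool [  0.5   1.1 -25.8] rot deg [ 0.3  1.5 -0.3] res px [ 0.  -0.3 -0.5 -0.9 -2.4 -0.5  2.8  0.5  6.2  0.5 -6.3  0.8]
```

play_rows --increments '[[-1,[20,7.4,-1],0],[-1,[33,12.3,-1],0],[-1,[33,12.3,-1],0],[-1,[33,12.3,-1],0],[-1,[33,12.3,0],0],[-1,[30,11.2,0],0],[-1,[16.5,6.2,0],-0.09],[-1,[0,0,0],-0.1064],[-1,[0,0,0],0],[-1,[0,0,0],0]]'

```text
time: 6.32
tool_pos: [598.9, -27.0, 167.6]
tcp_rot: [-179.8, -0.0, 92.5]
ft_force: [0.1, -0.4, -2.9]
finger_gap: 54.9
grip_force: 33.0
```

Run:
```python
from h import *
p=snapshot("wrist");save(p,"w3")
look(p,["angle_short_ridge","saddle"],n=2)
go(599.8,58,170,2.6)
```

```text
angle_short_ridge 0.95 [595.7  60.4  67.6]
angle_short_ridge 0.38 [775.7 -11.1  -2.3]
saddle 0.91 [ 260.4 -270.8    3.6]
t 6.4667 tcp [599.6 -27.9 169.2] [-1.799e+02 -1.000e-02  9.239e+01] J [ -8.  10.  89.  -0.  81. -10.]
tool shift 85.8 3.8 -0.8
turn rad -0.0037 deg yaw change 0.21003325482247703
```

View pics/w3.png

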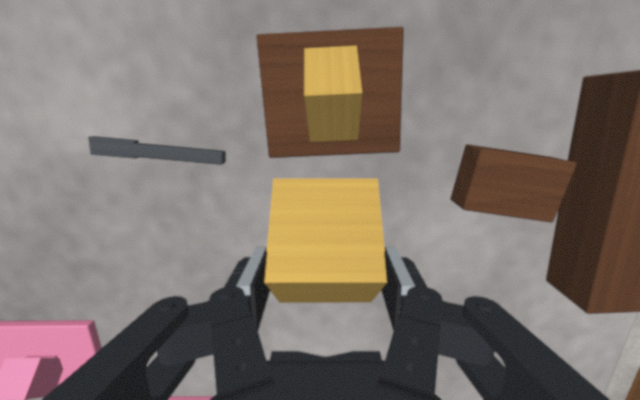

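The short angle's ridge runs from about (304,95) to (361,93). The held angle hasn't shifted.

Run:
```python
from h import *
p=snapshot("wrist");V=cv2.cvtColor(p["color"],cv2.COLOR_RGB2GRAY).astype(int)
for c in (309,320,333,345,356):
    d=V[80:110,c];k=abs(np.convolve(d,[-1,-1,0,1,1],"valid"));print(c,82+np.argmax(k),k.max(),end="; ")
for r in (80,88,92,95,98,105,120): 
    d=V[r,290:375];k=abs(np.convolve(d,[-1,-1,0,1,1],"valid"));print(r,[(292+i,k[i]) for i in range(1,len(k)-1) if k[i]>60 and k[i]>=k[i-1] and k[i]>k[i+1]])
rep(p,(304,95),(361.3,93),65.7)
```

```text
309 94 131; 320 93 118; 333 92 121; 345 92 126; 356 91 114; 80 [(302, np.int64(151)), (359, np.int64(153))]
88 [(302, np.int64(159)), (360, np.int64(155))]
92 [(302, np.int64(156)), (360, np.int64(71))]
95 []
98 []
105 []
120 []
 mid [601.3  57.8  65.7] len 44.0 yaw 4.31
```

Run:
```python
from h import *
p=snapshot("wrist")
rep(p,(302.7,94.2),(360.7,91.3),65.7)
rep(p,(258,36.5),(403,27.5),12,"foot up");rep(p,(269,157),(400,151),12,"foot low")
t=snapshot("top");m=regions_of("angle_short",t)[0]["mask"];v,u=np.nonzero(m);print(onz(t,(u.mean(),v.mean()),50),cv2.minAreaRect(np.c_[u,v].astype(np.float32)))
go(600.5,58.5,120,4.6)
```

```text
mid [600.8  58.6  65.7] len 44.5 yaw 5.15
foot up mid [597.9 110.9  12. ] len 128.2 yaw 5.6
foot low mid [607.1   3.6  12. ] len 129.9 yaw 5.09
[598.43811862  36.33340667  50.        ] ((313.3199768066406, 172.739990234375), (17.111984252929688, 27.577163696289062), 81.8698959350586)
t 6.6667 tcp [600.2 -27.8 170.3] [179.99   0.    92.5 ] J [ -8.  10.  89.  -0.  81. -10.]
tool shift 86.2 4.0 50.3
turn rad -0.0367 deg yaw change 2.103581510936664
```

play_rows --increments '[[-1,[0,0,0],-0.047],[-1,[15,1.5,5],0],[-1,[25,2.5,15],0],[-1,[25,2.5,20],0],[-1,[15,1.5,20],0],[-1,[5.5,0.5,10],0],[-1,[0,0,0],0],[-1,[0,0,0],0],[-1,[0,0,0],0]]'

```text
time: 7.42
tool_pos: [601.9, 57.6, 101.7]
tcp_rot: [179.9, 0.0, 95.2]
ft_force: [0.5, -0.8, -1.5]
finger_gap: 55.2
grip_force: 32.9
```

```bash
cat >> h.py <<'E'
def avg(n=6):
    a=[]
    for _ in range(n): snapshot("wrist"); s=sense(); a.append(np.r_[s["tool_pos"],s["tcp_rot"][2],s["ft_force"]])
    m=np.mean(a,0);print("avg",m.round(2),"sd",np.std(a,0).round(1),"t",s["time"],"gap",s["finger_gap"]);return m
E
python3 - <<'E'
from h import *
avg()
p=snapshot("top");look(p,["angle_mid_ridge","angle_short_ridge"],n=1);p=snapshot("scene");save(p,"s2");look(p,["angle_mid_ridge","angle_short_ridge"],n=1)
E
```

```text
avg [ 6.0194e+02  5.7790e+01  1.0177e+02  9.5230e+01  4.3000e-01  1.3000e-01
 -1.6300e+00] sd [0.3 0.2 0.4 0.  0.6 0.4 0.7] t 7.7167 gap 54.99996735674682
angle_mid_ridge 0.51 [600.4  65.2 125.9]
angle_mid_ridge 0.96 [601.4  60.4 124.1]
angle_short_ridge 0.54 [598.8  58.7  68.3]
```

play_rows --increments '[[-1,[0,-1.5,8],0],[-1,[0,0,10],0],[-1,[0,0,10],0],[-1,[0,0,8],0],[-1,[0,0,6],0],[-1,[0,0,4],0],[-1,[0,0,4],0],[-1,[0,0,0],0],[-1,[0,0,0],0]]'

```text
time: 8.77
tool_pos: [599.6, 58.6, 50.4]
tcp_rot: [180.0, -0.0, 95.3]
ft_force: [-1.4, 0.3, -1.9]
finger_gap: 54.7
grip_force: 33.0
```

Run:
```python
from h import *
avg(3)
p=snapshot("wrist");save(p,"w4")
```

```text
avg [ 5.9975e+02  5.8620e+01  5.0690e+01  9.5290e+01  7.0000e-02  2.0000e-02
 -1.9900e+00] sd [0.  0.  0.  0.  0.5 0.2 0.2] t 8.9167 gap 54.99948827906982
```

View pics/w4.png

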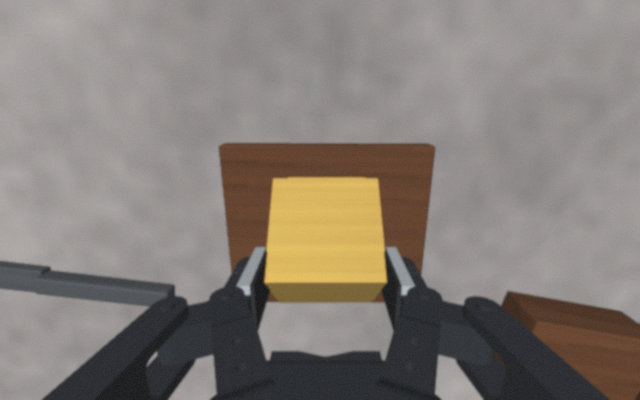

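The foot board spans columns 220–435 with its centre at 327, square and centred under the held angle. Lowering on.

play_rows --increments '[[-1,[0,0,1.5],0],[-1,[0,0,1.5],0],[-1,[0,0,1],0],[-1,[0,0,0],0],[-1,[0,0,0],0]]'

```text
time: 9.38
tool_pos: [601.0, 57.6, 48.3]
tcp_rot: [179.8, 0.1, 95.3]
ft_force: [-1.9, -5.6, 7.7]
finger_gap: 54.9
grip_force: 33.8
```

Run:
```python
from h import *
avg(4)
```

```text
avg [601.    57.59  48.32  95.27  -1.85  -4.65   8.14] sd [0.  0.  0.  0.  0.3 0.2 0.3] t 9.5833 gap 54.99769514473477
```

play_rows --increments '[[-1,[-1,0,0],0],[-1,[0,0,0.7],0],[-1,[0,0,0],0],[-1,[0,0,0],0]]'

```text
time: 9.92
tool_pos: [601.1, 57.5, 48.2]
tcp_rot: [179.8, 0.0, 95.3]
ft_force: [-4.8, -0.1, 11.7]
finger_gap: 55.0
grip_force: 34.3
```

Run:
```python
from h import *
avg(2)
```

```text
avg [601.05  57.47  48.21  95.29  -5.38  -0.64  13.13] sd [0.  0.  0.  0.  0.3 0.4 0. ] t 10.0167 gap 55.09465625652615
```

play_rows --increments '[[0.4,[0,0,-0.5],0],[0.5,[0,0,0],0],[0.6,[0,0,0],0],[0.8,[0,0,0],0],[0.8,[0,0,0],0],[0.8,[0,0,0],0],[0.8,[0,0,0],0]]'

```text
time: 10.6
tool_pos: [599.4, 57.6, 45.9]
tcp_rot: [-180.0, -0.0, 95.3]
ft_force: [-0.2, -0.2, 0.3]
finger_gap: 76.8
grip_force: 0.0
```

Run:
```python
from h import *
avg(2)
p=snapshot("wrist");save(p,"w5");look(p,["angle_mid_ridge","angle_short_ridge"],n=1)
```

```text
avg [ 5.9946e+02  5.7570e+01  4.5960e+01  9.5290e+01 -1.0000e-02 -1.6000e-01
 -3.1000e-01] sd [0.  0.  0.  0.  0.4 0.6 0.1] t 10.7 gap 76.57891529434916
angle_mid_ridge 0.8 [603.7  57.2  71.9]
```

View pics/w5.png

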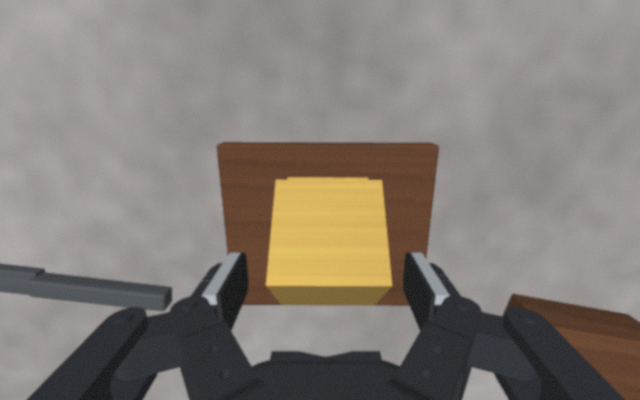

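The middle angle is nested and nearly centred: the short one's edge shows at columns 287–368, the middle's at 275–383. Now for the long one.

play_rows --increments '[[0.8,[0,0,-4],0],[0.8,[0,0,-15],0],[0.9,[0,0,-25],0],[1,[0,0,-30],0],[1,[0,0,-31],0],[1,[27,-19.5,0],0],[1,[27,-19.5,0],0],[1,[27,-19.5,0],0],[1,[27,-19.5,0],0],[1,[27,-19.5,0],0],[1,[27,-19.5,0],0],[1,[26.2,-19.2,0],0]]'

```text
time: 11.85
tool_pos: [445.4, 233.5, 151.6]
tcp_rot: [180.0, -0.0, 95.3]
ft_force: [-0.0, 0.5, 0.4]
finger_gap: 85.1
grip_force: 0.0
```

play_rows --increments '[[1,[0,0,0],0.108],[1,[0,0,0],0.108],[1,[0,0,0],0.108],[1,[0,0,0],0.108],[1,[0,0,0],0.108],[1,[0,0,0],0.108],[1,[0,0,0],0],[1,[0,0,0],0]]'

```text
time: 12.52
tool_pos: [446.6, 232.4, 151.4]
tcp_rot: [180.0, -0.0, 58.4]
ft_force: [0.2, 0.4, 0.0]
finger_gap: 85.4
grip_force: 0.0
```

Run:
```python
from h import *
p=snapshot("wrist");save(p,"w6")
look(p,["angle_long_ridge","angle_mid_ridge"],n=1)
m=regions_of("angle_long",p)[0]["mask"]
print([(r,np.flatnonzero(m[r])[0],np.flatnonzero(m[r])[-1]) for r in range(0,400,8) if m[r].any()])
V=cv2.cvtColor(p["color"],cv2.COLOR_RGB2GRAY).astype(int)
for c in range(295,360,12):
    d=V[150:250,c];k=abs(np.convolve(d,[-1,-1,0,1,1],"valid"));print(c,[(152+i,k[i]) for i in range(1,len(k)-1) if k[i]>40 and k[i]>=k[i-1] and k[i]>k[i+1]])
go(446.5,232.5,16,148.2)
```

```text
angle_long_ridge 0.72 [447.2 235.8  42.1]
angle_mid_ridge 0.73 [603.4  56.9  69.4]
[(144, np.int64(292), np.int64(317)), (152, np.int64(287), np.int64(360)), (160, np.int64(287), np.int64(360)), (168, np.int64(287), np.int64(361)), (176, np.int64(286), np.int64(362)), (184, np.int64(285), np.int64(362)), (192, np.int64(285), np.int64(362)), (200, np.int64(286), np.int64(362)), (208, np.int64(287), np.int64(360)), (216, np.int64(289), np.int64(357))]
295 [(196, np.int64(76)), (221, np.int64(80))]
307 [(196, np.int64(79)), (221, np.int64(74))]
319 [(196, np.int64(81)), (221, np.int64(81))]
331 [(196, np.int64(74)), (221, np.int64(71))]
343 [(197, np.int64(70)), (222, np.int64(61))]
355 [(197, np.int64(82)), (222, np.int64(58))]
t 12.7167 tcp [446.6 232.4 151.2] [180.    -0.    58.29] J [ 22.  -5. 106.  -0.  79.  53.]
tool shift 0.1 -0.1 135.2
turn rad 0.0015 deg yaw change -0.08823114271717714
```

View pics/w6.png

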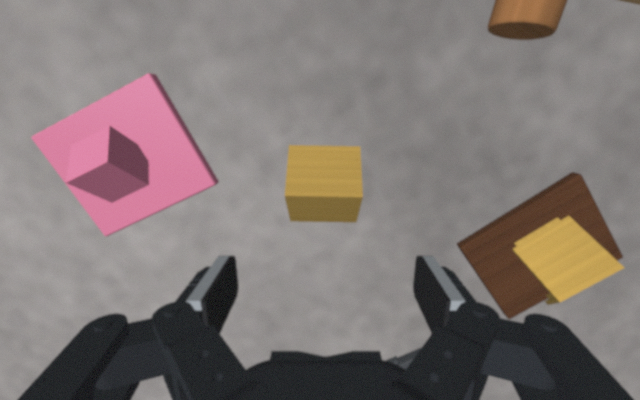

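The long angle's ridge is at row 196.5, columns 285–362: about 1.5 mm left of the finger centre, with about 0.8° of yaw.

play_rows --increments '[[1,[1,-1.5,30],0.015],[1,[0,0,30],0],[1,[0,0,30],0],[1,[0,0,25],0],[1,[0,0,12],0],[1,[0,0,8],0],[1,[0,0,0],0],[0.6,[0,0,0],0],[0.2,[0,0,0],0],[-1,[0,0,0],0],[-1,[0,0,0],0],[-1,[0,0,0],0]]'

```text
time: 13.72
tool_pos: [447.5, 234.6, 18.1]
tcp_rot: [179.9, -0.2, 57.3]
ft_force: [0.5, 0.7, 6.7]
finger_gap: 66.9
grip_force: 34.6
```

play_rows --increments '[[-1,[0,0,0],0],[-1,[0,0,0],0],[-1,[0,0,-10],0],[-1,[0,0,-15],0],[-1,[0,0,-25],0],[-1,[0,0,-30],0],[-1,[0,0,-30],0],[-1,[0,0,-30],0],[-1,[0,0,-10],0],[-1,[0,0,0],0],[-1,[0,0,0],0]]'

```text
time: 14.63
tool_pos: [445.6, 234.0, 165.6]
tcp_rot: [180.0, -0.0, 57.3]
ft_force: [-0.3, 0.1, -3.7]
finger_gap: 66.9
grip_force: 35.6
```

Run:
```python
from h import *
avg(2)
p=snapshot("wrist");save(p,"w7")
V=cv2.cvtColor(p["color"],cv2.COLOR_RGB2GRAY).astype(int)
for c in (280,326,372):
    d=V[165:320,c];k=abs(np.convolve(d,[-1,-1,0,1,1],"valid"));print(c,[(167+i,k[i]) for i in range(1,len(k)-1) if k[i]>25 and k[i]>=k[i-1] and k[i]>k[i+1]])
for r in (185,275): 
    d=V[r,220:430];k=abs(np.convolve(d,[-1,-1,0,1,1],"valid"));print(r,[(222+i,k[i]) for i in range(1,len(k)-1) if k[i]>40 and k[i]>=k[i-1] and k[i]>k[i+1]])
go(600.9,57.5,170,5.2)
go(610,-28,170,5.2)
```

```text
avg [ 4.4451e+02  2.3354e+02  1.6381e+02  5.7310e+01  3.5000e-01  1.5000e-01
 -3.6700e+00] sd [0.2 0.1 0.3 0.  0.1 0.3 0.2] t 14.7333 gap 67.02677071518572
280 [(285, np.int64(78)), (304, np.int64(69))]
326 [(285, np.int64(81)), (304, np.int64(77))]
372 [(180, np.int64(30)), (285, np.int64(76)), (304, np.int64(60))]
185 []
275 [(226, np.int64(112)), (240, np.int64(121)), (252, np.int64(188)), (399, np.int64(185)), (411, np.int64(127)), (424, np.int64(109))]
t 14.7833 tcp [444.2 233.4 163.3] [-179.85    0.21   57.3 ] J [ 22.  -5. 105.   0.  80.  55.]
tool shift -63.4 226.9 -6.7
turn rad -0.6614 deg yaw change 37.89717630575251
t 14.7833 tcp [444.2 233.4 163.3] [-179.85    0.21   57.3 ] J [ 22.  -5. 105.   0.  80.  55.]
tool shift -130.4 280.7 -6.7
turn rad -0.6614 deg yaw change 37.89717630575251
```

play_rows --increments '[[-1,[-4,14.2,0],0],[-1,[-8,28.9,0],0],[-1,[-9,32.5,0],0],[-1,[-9,32.5,0],0],[-1,[-9,32.5,0],0],[-1,[-9,32.5,0],0],[-1,[-8,28.9,0],0],[-1,[-6.7,24.2,0],0],[-1,[0,0,0],-0.06],[-1,[0,0,0],-0.12],[-1,[0,0,0],-0.12],[-1,[0,0,0],-0.12]]'

```text
time: 15.78
tool_pos: [601.0, 58.7, 163.1]
tcp_rot: [-179.7, 0.0, 81.7]
ft_force: [-0.5, 1.0, -2.8]
finger_gap: 66.9
grip_force: 35.7
```

play_rows --increments '[[-1,[0,0,0],-0.12],[-1,[0,0,0],-0.12],[-1,[0,0,0],0],[-1,[0,0,15],0],[-1,[0,0,25],0],[-1,[0,0,15],0],[-1,[0,0,0],0],[-1,[0,0,0],0]]'

```text
time: 16.45
tool_pos: [600.5, 59.1, 108.8]
tcp_rot: [-179.7, -0.0, 95.0]
ft_force: [1.6, -0.8, -2.8]
finger_gap: 66.8
grip_force: 35.7
```

Run:
```python
from h import *
m=avg(3)
y=np.radians(m[3]);d=np.array([600.9,58.5])-m[:2];print("tool",np.cos(y)*d[0]+np.sin(y)*d[1],np.sin(y)*d[0]-np.cos(y)*d[1],"yaw err",95.2-m[3])
```

```text
avg [ 6.0261e+02  5.9100e+01  1.1165e+02  9.5030e+01  1.6000e-01 -3.7000e-01
 -2.5500e+00] sd [0.6 0.  0.8 0.  0.5 0.3 0.4] t 16.6 gap 66.93363053052286
tool -0.45225649030633586 -1.7546737543476134 yaw err 0.1730646841064214
```

play_rows --increments '[[-1,[-0.4,0,8],0],[-1,[0,0,12],0],[-1,[0,0,12],0],[-1,[0,0,8],0],[-1,[0,0,6],0],[-1,[0,0,4],0],[-1,[0,0,0],0],[-1,[0,0,0],0],[-1,[0,0,0],0],[-1,[0,0,0],0],[-1,[0,0,0],0],[-1,[0,0,0],0]]'

```text
time: 17.6
tool_pos: [602.7, 58.7, 61.6]
tcp_rot: [180.0, 0.0, 95.1]
ft_force: [-0.2, 0.6, -2.3]
finger_gap: 66.7
grip_force: 35.7
```

Run:
```python
from h import *
m=avg(4)
p=snapshot("wrist");save(p,"w8")
V=cv2.cvtColor(p["color"],cv2.COLOR_RGB2GRAY).astype(int)
for r in (155,165,175,190,210): 
    d=V[r,190:460];k=abs(np.convolve(d,[-1,-1,0,1,1],"valid"));print(r,[(192+i,k[i]) for i in range(1,len(k)-1) if k[i]>40 and k[i]>=k[i-1] and k[i]>k[i+1]])
```

```text
avg [ 6.0249e+02  5.8700e+01  6.1360e+01  9.5120e+01 -5.2000e-01 -4.3000e-01
 -3.1200e+00] sd [0.1 0.  0.1 0.  0.5 0.8 0.1] t 17.8 gap 66.74180802869354
155 [(221, np.int64(123)), (424, np.int64(111))]
165 [(222, np.int64(121)), (423, np.int64(113))]
175 [(223, np.int64(116)), (274, np.int64(119)), (285, np.int64(41)), (359, np.int64(43)), (372, np.int64(120)), (422, np.int64(122))]
190 [(224, np.int64(128)), (260, np.int64(166)), (390, np.int64(148)), (420, np.int64(111))]
210 [(226, np.int64(116)), (258, np.int64(168)), (392, np.int64(158)), (418, np.int64(106))]
```

View pics/w8.png

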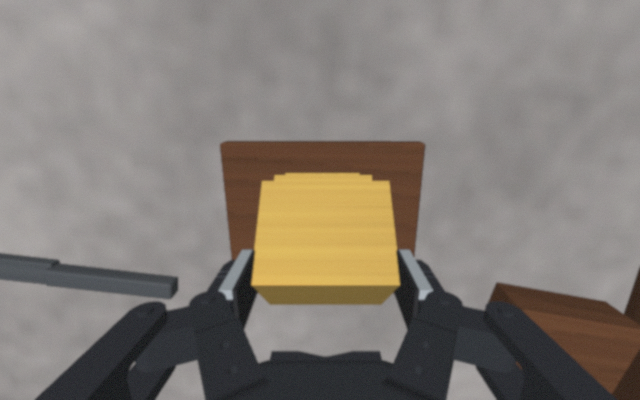

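In one view the edges read: short 285–359, middle 274–372, long 260–390. So the long one needs to shift about 1.1 mm in −x.

play_rows --increments '[[-1,[0,-1.1,2],0],[-1,[0,0,3],0],[-1,[0,0,2],0],[-1,[0,0,1],0],[-1,[0,0,0],0],[-1,[0,0,0],0],[-1,[0,0,0],0]]'

```text
time: 18.43
tool_pos: [601.0, 58.6, 53.6]
tcp_rot: [-180.0, -0.0, 95.1]
ft_force: [-6.3, -0.3, 5.3]
finger_gap: 67.4
grip_force: 36.5
```

play_rows --increments '[[-1,[0,0,0.7],0],[-1,[0,0,0.7],0],[-1,[0,0,0],0],[-1,[0,0,0],0]]'

```text
time: 18.77
tool_pos: [601.1, 58.7, 53.5]
tcp_rot: [-180.0, 0.0, 95.1]
ft_force: [-11.2, -1.3, 15.9]
finger_gap: 67.0
grip_force: 37.4
```

play_rows --increments '[[-1,[0,0,-1],0],[-1,[0,0,0],0],[0.8,[0,0,0],0],[0.8,[0,0,0],0],[0.9,[0,0,0],0],[1,[0,0,0],0],[1,[0,0,0],0],[1,[0,0,0],0]]'

```text
time: 19.43
tool_pos: [601.3, 58.6, 52.6]
tcp_rot: [-180.0, -0.0, 95.1]
ft_force: [-0.3, 0.3, 0.6]
finger_gap: 85.5
grip_force: 0.0
```

Run:
```python
from h import *
avg(1)
p=snapshot("wrist");save(p,"w9")
V=cv2.cvtColor(p["color"],cv2.COLOR_RGB2GRAY).astype(int)
for r in range(168,198,3): 
    d=V[r,190:460];k=abs(np.convolve(d,[-1,-1,0,1,1],"valid"));print(r,[(192+i,k[i]) for i in range(1,len(k)-1) if k[i]>35 and k[i]>=k[i-1] and k[i]>k[i+1]])
```

```text
avg [ 6.0126e+02  5.8600e+01  5.2610e+01  9.5120e+01  2.0000e-02 -7.6000e-01
  6.0000e-02] sd [0. 0. 0. 0. 0. 0. 0.] t 19.4833 gap 85.36740036981305
168 [(219, np.int64(120)), (429, np.int64(114))]
171 [(219, np.int64(121)), (429, np.int64(110))]
174 [(220, np.int64(125)), (428, np.int64(117))]
177 [(220, np.int64(120)), (285, np.int64(107)), (363, np.int64(113)), (428, np.int64(127))]
180 [(220, np.int64(120)), (261, np.int64(66)), (274, np.int64(82)), (376, np.int64(104)), (389, np.int64(57)), (428, np.int64(121))]
183 [(220, np.int64(126)), (261, np.int64(150)), (390, np.int64(162)), (427, np.int64(115))]
186 [(221, np.int64(127)), (260, np.int64(176)), (390, np.int64(174)), (427, np.int64(113))]
189 [(221, np.int64(126)), (260, np.int64(175)), (390, np.int64(158)), (427, np.int64(106))]
192 [(222, np.int64(127)), (260, np.int64(149)), (391, np.int64(156)), (427, np.int64(107))]
195 [(222, np.int64(121)), (259, np.int64(162)), (391, np.int64(162)), (426, np.int64(115))]
```

View pics/w9.png

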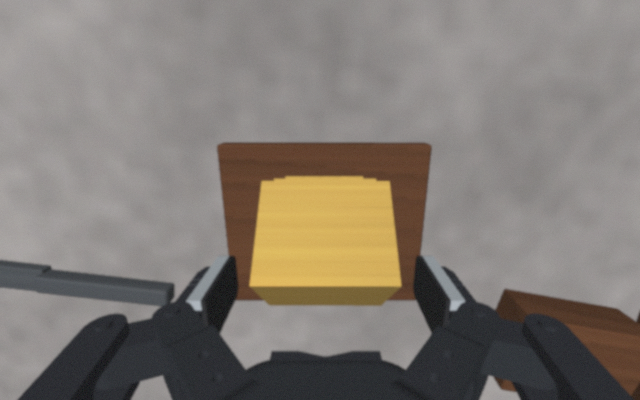

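All the centres agree: short 324, middle 325, long 325 and foot 324. I'll lift straight up and check from the side.

play_rows --increments '[[1,[0,0,-4],0],[1,[0,0,-12],0],[1,[0,0,-25],0],[1,[0,0,-35],0],[1,[0,0,-40],0],[1,[0,0,-40],0],[1,[0,0,0],0],[1,[0,0,0],0],[1,[0,0,0],0]]'

```text
time: 20.28
tool_pos: [601.5, 58.6, 209.8]
tcp_rot: [179.9, 0.0, 95.1]
ft_force: [0.6, -0.0, -1.0]
finger_gap: 85.4
grip_force: 0.0
```

Run:
```python
from h import *
p=snapshot("scene");look(p,["angle_long_ridge","angle_short_ridge"],n=1)
c=p["color"][:,:,::-1];cv2.imwrite("pics/fin.png",cv2.resize(c[160:270,290:430],None,fx=5,fy=5,interpolation=cv2.INTER_CUBIC))
```

```text
angle_long_ridge 0.86 [604.1  55.1  78.5]
```

View pics/fin.png

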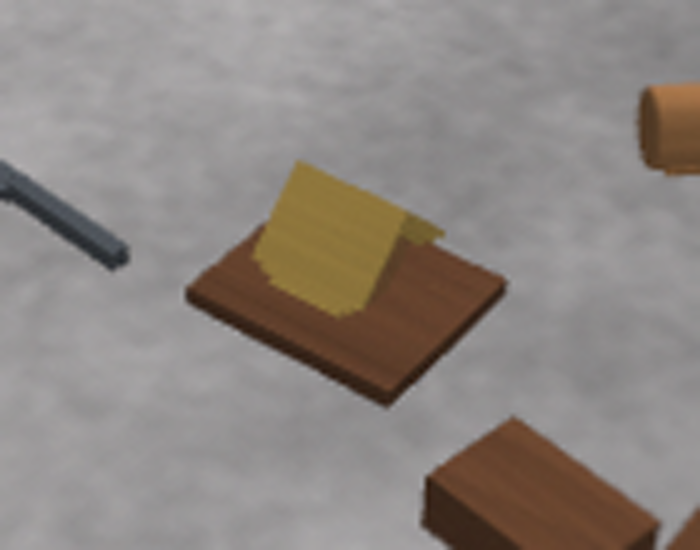

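The stack sits snug and symmetric on its saddle, so I'm handing it in.

```bash
python3 -c "
from h import *
print(hand_in())"
```

```text
the job is handed in; nothing more can be done
None
```

The middle and longest angles are nested on the shortest, still on its wooden saddle, and the job is handed in; no verdict came back, but the last wrist view showed all three centred lengthwise to about 1 mm. I never commanded a move near the other bench items, but I did not re-measure them, and I viewed 12 pictures, over the limit of 10.

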